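# Hang the stretching frame on two uneven hooks

## Robot

A 7-joint arm with a two-finger parallel gripper is mounted at the origin on the work surface. World frame = base frame: x ahead of the robot, y to its left, z up, the work surface at z = 0. Lengths are in m, angles in degrees, forces in N, time in s.
With the tool pointing down it reaches from about 0.425 to 0.875 m from the base axis. Payload 4.7 kg.
Tool frame: the origin (TCP) lies at the very end of the fingers, on their centre line; the grasp point (between the pads) lies 19 mm behind it; z points along the fingers, y is the direction in which the jaws open and shut (so a half turn about z gives the same grasp; the last joint's range is limited). The gripper opens to 87 mm and grips with 3 to 60 N. Pads are 19 mm wide; open, the fingers measure 117 mm over their backs; the gripper's body (75 mm by 190 mm) begins 51 mm behind the grasp point.
Start: joints at [77.985, 18.392, -4.016, 83.108, 1.295, 78.541, -3.26], TCP at [0.144, -0.634, 0.223] pointing down, gripper open.
Joint ranges: [-163.93, 163.93], [-17.29, 119.83], [-79.2, 71.16], [3.27, 140.29], [-89.18, 269.18], [5.43, 117.66], [-154.24, 154.24]. Speed limits (degrees/s): [147.25, 147.25, 180, 180, 180, 180, 180].

## Interface

Orientations are given as [roll, pitch, yaw] about the fixed x, y, z axes, in that order (R = Rz(yaw) Ry(pitch) Rx(roll)).
In Python, from cell import monitor, imaging, ticket, spot_in, pinpoint gives the robot as it stands.
- The arm moves only by the tool servo_tool, never from a script. Its argument "targets" is a list of rows, each a list of 5 numbers: the opening in per cent of the stroke, from 0 (shut) to 100 (fully open), then the shift along the tool's x, y, z in m, then the turn about the tool's z in rad. In form: [[grip, dx, dy, dz, turn], ...]. A call has 1 to 5 rows; each row is the pose to reach, as a shift and turn from the pose commanded when the call began, along the tool's axes at that moment; what a row does not reach only later rows make up. A row lasts 1/8 s, in which the tool goes at most 62.5 mm and 10.7 degrees, less where a joint would pass 70% of its speed; a pose out of reach is approached as far as the arm can. A call with a gripper value outside its range is refused whole. The fingers move at their own pace and stop on an object; "grip_force" is the grip in N (left out, the last holds). Time passes only in rows, so rows that repeat a pose let the fingers close. It gives the time, the measured TCP pose, the force and the opening at its end, in the units of the state.
- monitor.get_obs(): the state, without advancing time (a new reading comes with each control period).
- imaging.read_camera(name): name is "scene" or "top" or "wrist"; returns a dict with "frame" (384x512x3 uint8, blue, green, red), "depth" (384x512 float32, m along the optical axis (not along the pixel's ray), 0 where there is no reading), "K" (3x3 intrinsics, pixels), "world_from_camera" (4x4, takes a point from camera to world coordinates). Camera axes: x right, y down, z forward; pixel columns grow to the right and rows downward; lengths in m; the calibration is good to about 2 mm. A picture is of the moment at which its call begins.
- ticket.sign_off(): hands the job in, once; it reports no verdict.
Trained networks look in the newest picture that a camera, given by its name, has taken for a name from the list of things; names that differ only in an ending like _2 or _b are one class to them, and where a whole thing is asked for, a point or a joint stands for the part that bears it (a point fixed in the world has none). Each returns a list of dicts, best first, with "confidence" (0 to 1); they miss things now and then, are a little off and sometimes report something else, mostly with a low value. They report only what shows in the picture. A call takes as long as a camera call.
- spot_in(camera, label): "at" ([column, row] in pixels, amid what is visible of it).
- pinpoint(camera, label): "at" ([column, row] in pixels: a listed point, or the origin of a listed thing).
The state is a dict: "time_s": time; "qpos": joint angles; "joint_velocities": joint speeds; "effort": joint torques, N m; "tool_pos": TCP position; "tool_rot": TCP orientation; "force": force on the tool from outside, world axes, zero at the start; "wrist_torque": the same for the moment, N m; "grip_width": finger opening in m.
Only numpy, scipy, OpenCV 4.12 (cv2) and the standard library are available. Lean on these libraries where they do the work, as an engineer would, in place of code of your own. Each camera call takes 0.05 s, during which the arm holds its last target.

## Task

Hang the wooden stretching frame on the bench stand by its top rail, with one hook seated in each notch under the rail. The two hooks are clamped at slightly different heights, so lower it gently, without forcing the stand, and before letting go press lightly until you feel both hooks bearing; then let go so that it hangs still on both. Leave the other things on the bench where they are.

Things in the scene. Friction and masses are not known exactly. Their poses are not given: they have to be found in the camera images.
- frame: Loose wooden frame, 0.3 to 0.52 kg, an open rectangle 300 mm wide (its y), 120 high (z), standing on its bottom rail (32 mm thick along x, 16 high). Origin: centre of the underside. Top rail 20 mm thick (x), 18 high (z 102 to 120 mm), free to grip; side bars 16 mm wide; opening 268 x 86 mm. Both ways round alike. Gripped lightly (30 N) at mid rail it pivots in the fingers when a notch is pushed up with 3 to 6 N.
- frame_mid (a point): Point of the frame halfway between its two notches, at the height of their roofs, 110 mm above the frame's underside; axes as the frame. The notches are cut into the top rail's underside, 14 mm wide (y) and 8 mm deep, running right through along x, centred 100 mm to either side of this point.
- rack: Hook stand fixed to the bench: board 110 x 270 x 20 mm with two upright posts that end 195 mm above the bench, 200 mm apart, joined by a low bar (up to 50 mm). Origin on the bench, midway between the posts' axes; y runs from the right post to the left, the hooks point to -x. It must not be pushed with more than 20 N.
- seat (a point): Point of the stand at its origin's height (on the bench plane), 36 mm to -x of the post line: the rail hangs centred over it, parallel to the stand's y. Each hook is a level round bar, 8 mm in diameter, from its clamp plate's face (x = -14 mm of the stand) to an upturned tip (x = -62 mm, 8 mm thick, its end 15 mm above the bar's top).
- post_l: Left post, 16 x 22 mm, with its rigid clamped hook. Origin at its foot on the board, 20 mm above the bench, y = +100 mm of the stand; the hook lies before it at the same y. The hook's height is not measured: its bar's top is 149 to 183 mm above the bench; the two hooks differ by up to 10 mm.
- post_r: Right post with its hook, the same, at y = -100 mm of the stand; its hook's height is not measured either (bar's top 149 to 183 mm above the bench).
- hammer: Bystander: hammer lying on the bench; leave it alone.
- mallet: Bystander: wooden mallet standing head down, 68 mm in diameter, 195 mm tall, origin at its underside; leave it alone.
- pot: Bystander: empty metal pot, 70 mm in diameter, 70 mm high, origin at its underside; leave it alone.

How it is judged:
By the outcome, as a careful person would: the job done as asked, in the order asked, and still so for the second after the job is handed in, with the robot touching nothing.
It also fails if it takes over 56 s, if anything falls off the work surface, if the arm or the gripper's body presses on something with over 40 N, if the wrist force passes 120 N, or if a joint passes its speed limit or range.

## Working session

There is one attempt and no reset: what is moved stays moved. The work goes in short steps, Python scripts to look and compute and a tool call to move; the robot and the scene stay as the last step left them, time stands still between calls to the robot, and variables do not carry over. Pictures are saved under pics/ and viewed, and the job is handed in when it is done.

Besides the shell and the picture viewer there is one more tool, called after ">>>" as name(argument=value, ...) on one line, values as JSON. servo_tool: Moves the arm, as the interface text tells. Its arguments: {"type":"object","properties":{"targets":{"type":"array","items":{"type":"array","items":{"type":"number"}}},"grip_force":{"type":"number"}},"required":["targets"]}

```bash
mkdir -p pics; ls
cat > h.py <<'E'
import numpy as np,cv2
from cell import monitor, imaging, ticket, spot_in, pinpoint
def cam(n,save=None):
    c=imaging.read_camera(n)
    if save: cv2.imwrite('pics/'+save,c['frame'])
    return c
def world(c,u,v,d=None):
    if d is None: d=c['depth'][int(round(v)),int(round(u))]
    p=np.linalg.inv(c['K'])@np.array([u,v,1.])*d
    return (c['world_from_camera']@np.append(p,1))[:3]
def onplane(c,u,v,z):
    T=c['world_from_camera'];r=T[:3,:3]@np.linalg.inv(c['K'])@np.array([u,v,1.])
    return T[:3,3]+r*(z-T[2,3])/r[2]
def cloud(c):
    h,w=c['depth'].shape;u,v=np.meshgrid(np.arange(w),np.arange(h))
    d=c['depth'];K=c['K']
    P=np.stack([(u-K[0,2])/K[0,0]*d,(v-K[1,2])/K[1,1]*d,d],-1)
    P=P@c['world_from_camera'][:3,:3].T+c['world_from_camera'][:3,3]
    P[d==0]=np.nan
    return P
E
python3 - <<'E'
from h import *
np.set_printoptions(precision=4,suppress=True)
for n in ['scene','top']:
    c=cam(n,n+'1.png'); print(n,c['world_from_camera'],c['K'][0,0])
    for l in ['frame','rack','post_l','post_r','frame_mid','seat','hammer','mallet','pot']:
        r=pinpoint(n,l)[:2]; print(l,[(np.round(x['at'],1),round(x['confidence'],2),world(c,*x['at'])) for x in r])
o=monitor.get_obs();print(o)
E
```

```text
pics
scene [[ 0.0299  0.6109 -0.7912  1.5603]
 [ 0.9996 -0.0195  0.0227 -0.0371]
 [-0.0016 -0.7915 -0.6112  0.8814]
 [ 0.      0.      0.      1.    ]] 435.4673134029651
frame [(array([263.7, 194.5]), 0.7, array([0.4859, 0.024 , 0.015 ]))]
rack [(array([249.6, 243.4]), 0.56, array([ 0.7056, -0.0254,  0.0197]))]
post_l [(array([214.3, 235.8]), 0.76, array([ 0.6871, -0.1228,  0.0338])), (array([281.7, 236.4]), 0.69, array([0.6873, 0.0646, 0.0259]))]
post_r [(array([214.3, 235.8]), 0.76, array([ 0.6871, -0.1228,  0.0338])), (array([281.7, 236.4]), 0.69, array([0.6873, 0.0646, 0.0259]))]
frame_mid [(array([261.5, 169.9]), 0.88, array([0.4942, 0.0158, 0.117 ]))]
seat []
hammer [(array([379.5, 188.3]), 0.56, array([0.4734, 0.396 , 0.0209]))]
mallet [(array([115.7, 234.8]), 0.86, array([ 0.6667, -0.4002,  0.0264]))]
pot []
top [[-0.009  -0.9923  0.1238  0.3628]
 [-0.9999  0.0098  0.0064 -0.0056]
 [-0.0076 -0.1237 -0.9923  1.4455]
 [ 0.      0.      0.      1.    ]] 439.3511316272875
frame [(array([250.6, 210.9]), 0.8, array([0.4775, 0.0209, 0.0162]))]
rack [(array([261.9, 147.6]), 0.92, arr
[... 553 characters left out ...]
, 160.9]), 0.85, array([ 0.6273, -0.3935,  0.0756]))]
pot [(array([371.3, 231.7]), 0.92, array([ 0.4067, -0.3722,  0.0041])), (array([132.5, 215.3]), 0.7, array([0.466 , 0.403 , 0.0283]))]
{'time_s': 1.0, 'qpos': array([77.9838, 18.3917, -4.0141, 83.1063,  1.2937, 78.5411, -3.2594]), 'joint_velocities': array([ 0.0006, -0.0238, -0.0248, -0.0237, -0.0187, -0.0128,  0.0015]), 'effort': array([ -0.0001, -49.112 ,  -0.4034, -31.2777,  -0.0637,   0.0336,
         0.    ]), 'tool_pos': array([ 0.1442, -0.6338,  0.2226]), 'tool_rot': array([179.994 ,   0.002 ,  12.8234]), 'force': array([ 0.8227, -0.4856,  0.2538]), 'wrist_torque': array([0.0288, 0.0393, 0.0023]), 'grip_width': 0.08688016273390342}
```

View pics/scene1.png

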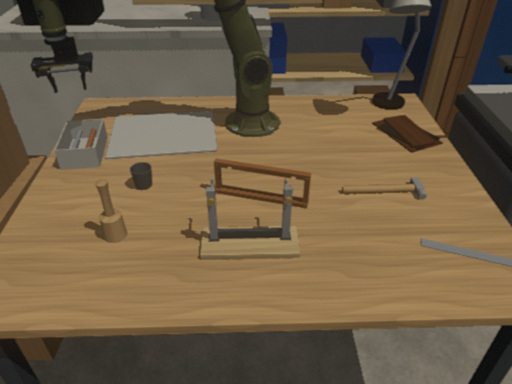

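View pics/top1.png

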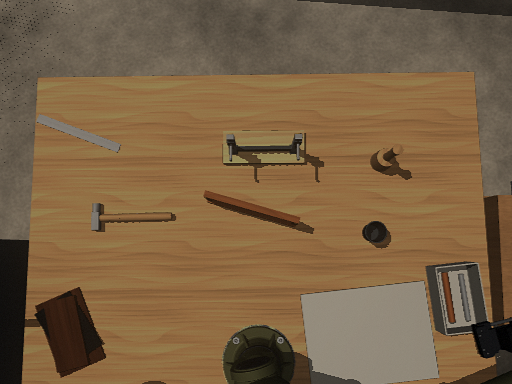

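The pictures show the frame at scene (262,182) and top (251,209). The stand is at top (264,148), with its hooks toward the robot. The mallet and pot are well to the right. Next I'll fit the geometry from depth.

Run:
```python
from h import *
np.set_printoptions(precision=4,suppress=True)
t=cam('top');P=cloud(t);s=cam('scene');Q=cloud(s)
def rect(A,name):
    A=A.astype(np.float32); r=cv2.minAreaRect(A[:,:2]*1000); print(name,len(A),r,A[:,2].mean())
for n,C in (('top',P),('scene',Q)):
    x,y,z=C[...,0],C[...,1],C[...,2]
    m=(z>.108)&(z<.13)&(x>.4)&(x<.56)&(abs(y)<.25)
    rect(C[m],n+' rail')
    m=(z>.185)&(z<.205)&(x>.58)&(x<.75)&(abs(y+.02)<.2)
    A=C[m]
    for sgn in (1,-1):
        B=A[(A[:,1]+.02)*sgn>0]; print(n,'post',sgn,len(B),B.min(0) if len(B) else 0,B.max(0) if len(B) else 0,B.mean(0) if len(B) else 0)
    m=(z>.012)&(z<.028)&(x>.58)&(x<.77)&(abs(y+.02)<.2)
    rect(C[m],n+' board')
    m=(z>.14)&(z<.185)&(x>.57)&(x<.665)&(abs(y+.02)<.2)
    A=C[m]
    print(np.c_[A,np.argwhere(m)][:60])
b=(P[...,0]>.3)&(abs(P[...,1])<.6)
print('bench z', np.nanmedian(P[...,2]),np.nanmedian(Q[...,2]))
for im,nm,(a,b,c,d) in ((t,'topz',(120,240,190,330)),(s,'scenez',(150,270,190,320))):
    cv2.imwrite(f'pics/{nm}.png',cv2.resize(im['frame'][a:b,c:d],None,fx=5,fy=5,interpolation=cv2.INTER_CUBIC))
```

```text
top rail 686 ((482.7841796875, 17.85626220703125), (299.7081604003906, 21.47762107849121), 73.41407775878906) 0.12041379
top post 1 51 [0.6723 0.0672 0.1854] [0.6897 0.0878 0.2009] [0.6805 0.0774 0.1952]
top post -1 43 [ 0.6727 -0.1315  0.1854] [ 0.6868 -0.1111  0.199 ] [ 0.6793 -0.1219  0.1939]
top board 2017 ((690.8043823242188, -23.048141479492188), (112.0500259399414, 268.40045166015625), 0.09681787341833115) 0.02051348
[[  0.664   -0.1185   0.1641 144.     296.    ]
 [  0.6636  -0.1213   0.1658 144.     297.    ]
 [  0.663   -0.1241   0.1682 144.     298.    ]
 [  0.6644   0.0814   0.1584 145.     229.    ]
 [  0.6627   0.078    0.1656 145.     230.    ]
 [  0.6644   0.0755   0.1581 145.     231.    ]
 [  0.6605  -0.1183   0.1662 145.     296.    ]
 [  0.6597  -0.121    0.1692 145.     297.    ]
 [  0.6597  -0.1239   0.1692 145.     298.    ]
 [  0.6602   0.0811   0.1636 146.     229.    ]
 [  0.6608   0.0783   0.1607 146.     230.    ]
 [  0.6607   0.0753   0.1611 146.     231.    ]
 [  0.6587  -0.1187   0.1605 146.     296.    ]
 [  0.6576  -0.1212   0.1655 146.     297.    ]

[... 4310 characters left out ...]
4 184.     212.    ]
 [  0.6263  -0.1211   0.1681 184.     213.    ]
 [  0.6236   0.0737   0.1612 184.     285.    ]
 [  0.6232   0.0765   0.1608 184.     286.    ]
 [  0.6217   0.0794   0.1596 184.     287.    ]
 [  0.6258  -0.1268   0.1644 185.     211.    ]
 [  0.6304  -0.1237   0.1679 185.     212.    ]
 [  0.6298  -0.121    0.1673 185.     213.    ]
 [  0.626    0.0736   0.1596 185.     285.    ]
 [  0.6293   0.0759   0.1621 185.     286.    ]
 [  0.6265   0.079    0.1599 185.     287.    ]
 [  0.633   -0.1263   0.1665 186.     211.    ]
 [  0.6337  -0.1236   0.167  186.     212.    ]
 [  0.6325  -0.121    0.166  186.     213.    ]]
bench z -0.00016528886255595676 -2.868545843814907e-05
```

View pics/topz.png

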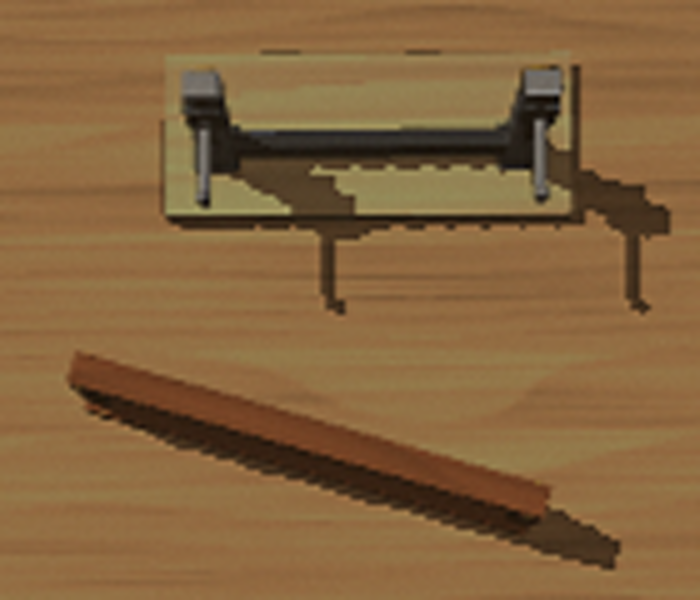

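View pics/scenez.png

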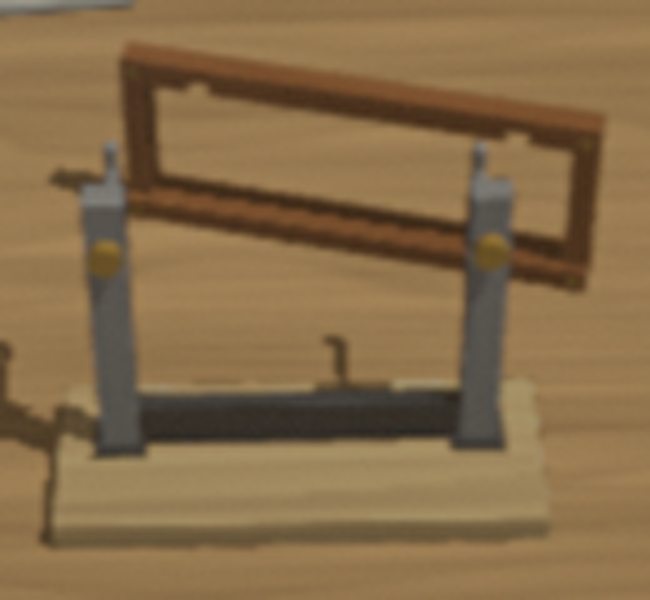

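```bash
cat >> h.py <<'E'
from scipy.spatial.transform import Rotation as Ro
def delta(x,y,z,yaw,verbose=True):
    o=monitor.get_obs(); R=Ro.from_euler('xyz',o['tool_rot'],degrees=True)
    d=R.inv().apply(np.array([x,y,z])-o['tool_pos'])
    t=-(yaw-o['tool_rot'][2]); t=(t+180)%360-180
    print('delta',np.round(d,4),'turn',round(np.radians(t),4),'t',round(o['time_s'],2),'F',np.round(o['force'],2),'pos',np.round(o['tool_pos'],4),np.round(o['tool_rot'],2),'q',np.round(o['qpos'],0))
E
python3 -c "
from h import *
delta(.40,-.33,.27,43)"
```

```text
delta [ 0.3168 -0.2395 -0.0475] turn -0.5266 t 1.1 F [-0.17 -0.84  0.3 ] pos [ 0.1442 -0.6338  0.2226] [180.     0.    12.83] q [78. 18. -4. 83.  1. 79. -3.]
```

>>> servo_tool(targets=[[100,0.05,-0.04,-0.03,-0.1],[100,0.1,-0.075,-0.048,-0.2],[100,0.15,-0.11,-0.048,-0.3],[100,0.2,-0.15,-0.048,-0.42],[100,0.245,-0.185,-0.048,-0.53]], grip_force=30)

```text
time_s: 1.72
tool_pos: [0.3411, -0.4, 0.271]
tool_rot: [179.9, 0.0, 43.4]
force: [0.9, -0.9, -0.2]
grip_width: 0.0871
```

```bash
python3 -c "
from h import *
delta(.4828,.017,.25,73.4)"
```

```text
delta [ 0.3895 -0.2057  0.0206] turn -0.5236 t 1.73 F [ 0.9  -0.94 -0.15] pos [ 0.3411 -0.4     0.271 ] [1.7993e+02 2.0000e-02 4.3400e+01] q [ 64.   3. -18.  96.   1.  81.  -1.]
```

>>> servo_tool(targets=[[100,0.052,-0.028,0,-0.1],[100,0.105,-0.056,0,-0.2],[100,0.157,-0.083,0,-0.3],[100,0.21,-0.111,0,-0.42],[100,0.262,-0.138,0.0,-0.52]])

```text
time_s: 2.35
tool_pos: [0.4369, -0.1198, 0.2709]
tool_rot: [179.9, 0.0, 73.2]
force: [0.7, -0.8, 0.9]
grip_width: 0.0874
```

```bash
python3 -c "
from h import *
delta(.4828,.017,.23,73.4)"
```

```text
delta [0.1443 0.0043 0.0408] turn -0.0039 t 2.35 F [ 0.73 -0.79  0.95] pos [ 0.4369 -0.1198  0.2709] [1.7993e+02 5.0000e-02 7.3180e+01] q [ 49.  -7. -34. 104.  -4.  82.  -1.]
```

>>> servo_tool(targets=[[100,0.05,0.001,0,0],[100,0.1,0.003,0.01,0],[100,0.144,0.004,0.03,0],[100,0.144,0.004,0.04,-0.004],[100,0.144,0.004,0.04,-0.004]])

```text
time_s: 2.98
tool_pos: [0.4818, 0.0139, 0.2298]
tool_rot: [-179.9, 0.1, 73.2]
force: [0.6, -0.5, -0.5]
grip_width: 0.087
```

Run:
```python
from h import *
delta(.4828,.017,.23,73.4)
c=cam('wrist','w1.png')
print(pinpoint('wrist','frame_mid'),np.round(c['world_from_camera'],3))
P=cloud(c);z=P[...,2]
m=(z>.113)&(z<.127);A=P[m].astype(np.float32);print(m.sum(),cv2.minAreaRect(A[:,:2]*1000),A.mean(0))
```

```text
delta [ 0.0032  0.0001 -0.0002] turn -0.0035 t 2.98 F [ 0.57 -0.53 -0.55] pos [0.4818 0.0139 0.2298] [-1.7991e+02  6.0000e-02  7.3200e+01] q [ 42.  -1. -45. 104.  -1.  77. -20.]
[{'at': [260.2, 186.1], 'confidence': 0.62}] [[ 0.957 -0.278 -0.077  0.502]
 [-0.289 -0.924 -0.25   0.081]
 [-0.002  0.262 -0.965  0.392]
 [ 0.     0.     0.     1.   ]]
7376 ((561.4010620117188, 0.89605712890625), (268.59033203125, 180.57769775390625), 73.63544464111328) [0.4972692  0.04987263 0.11986364]
```

View pics/w1.png

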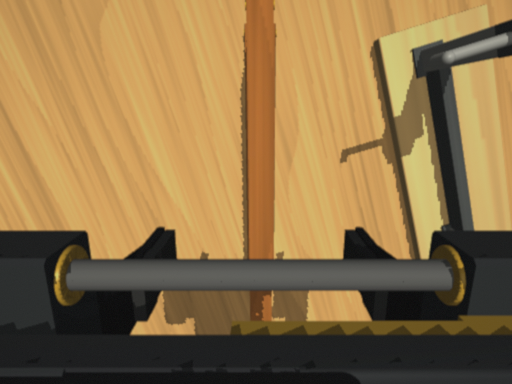

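The wrist view shows the rail at column ~260, centred between the fingers and running straight up the picture. I'll fit its line more precisely.

Run:
```python
from h import *
c=cam('wrist');P=cloud(c)
m=np.zeros(P.shape[:2],bool); m[:225,225:295]=1
m&=(P[...,2]>.116)&(P[...,2]<.124);A=P[m].astype(np.float32)
r=cv2.minAreaRect(A[:,:2]*1000);print(m.sum(),r,A[:,2].mean())
a=np.radians(r[2]);u=np.array([np.cos(a),np.sin(a)]); 
if u[1]<0.7: u=np.array([-u[1],u[0]])
ctr=np.array(r[0])/1000; n=np.array([u[1],-u[0]])
print('yaw(frame)',np.degrees(np.arctan2(-u[0],u[1])),'tcp offset across',(monitor.get_obs()['tool_pos'][:2]-ctr)@n)
# full-rail end & notch check from top
t=cam('top');Q=cloud(t);z=Q[...,2]
k=(z>.108)&(z<.13)&(Q[...,0]>.38)&(Q[...,0]<.58)&(abs(Q[...,1])<.2);B=Q[k]
s=(B[:,:2]-ctr)@u;print('ends',ctr+u*s.min(),ctr+u*s.max(),'mid',ctr+u*(s.min()+s.max())/2)
```

```text
5691 ((497.875732421875, 67.98109436035156), (173.0551300048828, 20.068605422973633), 73.40660095214844) 0.11988933
yaw(frame) -16.593399047851566 tcp offset across 0.001022949938581123
ends [ 0.44009349 -0.12592717] [0.52564248 0.16116199] mid [0.48286798 0.01761741]
```

>>> servo_tool(targets=[[100,0.003,0.0,0.04,-0.003],[100,0.003,0.0,0.08,-0.003],[100,0.003,0.0,0.115,-0.003],[100,0.003,0.0,0.138,-0.003],[100,0.003,0.0,0.138,-0.003]])

```text
time_s: 3.8
tool_pos: [0.4821, 0.0168, 0.0914]
tool_rot: [-179.8, 0.0, 73.3]
force: [0.0, 0.7, 0.6]
grip_width: 0.0868
```

```bash
python3 -c "
from h import *
delta(.4828,.017,.092,73.4)"
```

```text
delta [ 0.0004  0.0006 -0.0006] turn -0.0016 t 3.8 F [0.04 0.72 0.64] pos [0.4821 0.0168 0.0914] [-1.7983e+02  3.0000e-02  7.3310e+01] q [ 39.   8. -46. 114.   7.  61. -27.]
```

>>> servo_tool(targets=[[15,0,0.0006,0,0],[15,0,0.0006,0,0],[15,0,0.0006,0,0],[15,0,0.0006,0,0],[15,0,0.0006,0,0]], grip_force=45)

```text
time_s: 4.42
tool_pos: [0.4839, 0.0174, 0.0927]
tool_rot: [180.0, 0.0, 73.4]
force: [-0.8, 0.3, -1.3]
grip_width: 0.0446
```

>>> servo_tool(targets=[[5,0,0,0,0],[5,0,0,0,0],[5,0,0,0,0],[5,0,0,0,0],[5,0,0,0,0]])

```text
time_s: 5.05
tool_pos: [0.4838, 0.0175, 0.0925]
tool_rot: [-180.0, 0.0, 73.4]
force: [-0.7, 0.2, 0.3]
grip_width: 0.0194
```

```bash
python3 -c "
from h import *
delta(.4828,.017,.092,73.4)"
```

```text
delta [-0.0007 -0.0008  0.0005] turn -0.0002 t 5.05 F [-0.71  0.24  0.28] pos [0.4838 0.0175 0.0925] [-1.7999e+02  1.0000e-02  7.3390e+01] q [ 39.   8. -46. 114.   7.  61. -27.]
```

>>> servo_tool(targets=[[5,0,0,-0.01,0],[5,0,0,-0.03,0],[5,0,0,-0.055,0],[5,0,0,-0.08,0],[5,0,0,-0.098,0]])

```text
time_s: 5.68
tool_pos: [0.484, 0.0175, 0.1918]
tool_rot: [179.9, 0.0, 73.4]
force: [0.1, 0.4, -3.7]
grip_width: 0.0194
```

>>> servo_tool(targets=[[5,0,0,0,0],[5,0,0,0,0]])

```text
time_s: 5.92
tool_pos: [0.4832, 0.0173, 0.1896]
tool_rot: [-179.9, 0.0, 73.4]
force: [-0.1, -0.5, -3.3]
grip_width: 0.0198
```

Run:
```python
from h import *
delta(.57,-.0225,.19,90)
c=cam('scene');im=c['frame']
cv2.imwrite('pics/s2.png',cv2.resize(im[80:270,150:350],None,fx=3.5,fy=3.5,interpolation=cv2.INTER_CUBIC))
print(monitor.get_obs()['wrist_torque'])
```

```text
delta [-0.0133  0.0945 -0.0005] turn -0.2901 t 5.92 F [-0.07 -0.49 -3.25] pos [0.4832 0.0173 0.1896] [-1.7992e+02  3.0000e-02  7.3380e+01] q [ 41.   1. -46. 107.   1.  72. -22.]
[-0.05079606 -0.08179668  0.04332198]
```

View pics/s2.png

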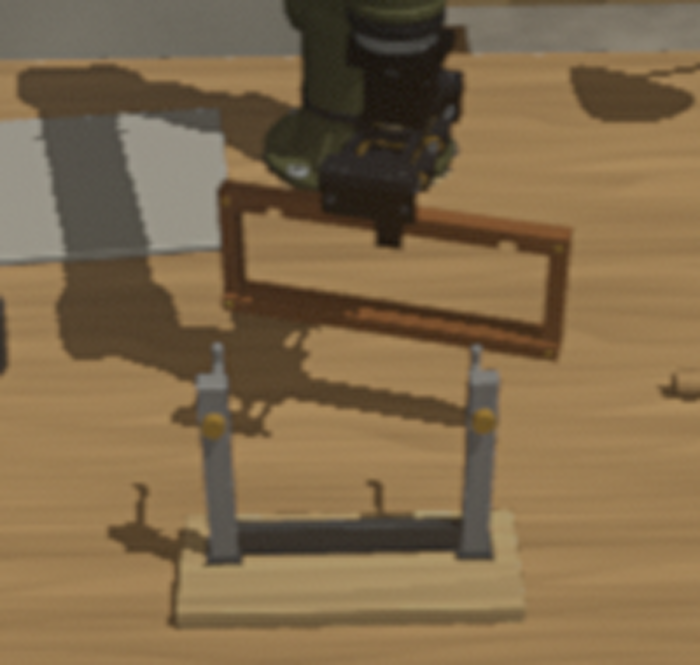

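The frame is lifted, level and held at mid rail. Next I'll turn it square and bring it in front of the hooks.

>>> servo_tool(targets=[[5,-0.001,0.01,0,-0.04],[5,-0.004,0.028,0,-0.11],[5,-0.008,0.048,0,-0.18],[5,-0.011,0.065,0,-0.25],[5,-0.013,0.076,0,-0.29]])

```text
time_s: 6.6
tool_pos: [0.5538, -0.0176, 0.1896]
tool_rot: [-179.9, -0.1, 90.1]
force: [-0.8, 0.1, -3.4]
grip_width: 0.0194
```

>>> servo_tool(targets=[[5,0,0,0,0],[5,0,0,0,0]])

```text
time_s: 6.85
tool_pos: [0.5525, -0.0162, 0.1903]
tool_rot: [-179.9, -0.0, 90.0]
force: [0.6, -0.1, -3.5]
grip_width: 0.0197
```

Run:
```python
from h import *
np.set_printoptions(precision=4,suppress=True)
delta(.643,-.0225,.19,90)
for n in ('top','scene'):
    c=cam(n);P=cloud(c);z=P[...,2];x=P[...,0];y=P[...,1]
    m=(z>.2)&(z<.23)&(x>.5)&(x<.612)&(abs(y)<.2)&((y<-.1)|(y>.08))
    A=P[m].astype(np.float32);print(n,m.sum(),A[:,1].min(),A[:,1].max(),A.mean(0))
    for s in (1,-1):
        B=A[A[:,1]*s>0];print(B.mean(0),B.min(0),B.max(0))
    im=c['frame']
    if n=='top': im=im[110:220,200:330]
    else: im=im[130:270,180:320]
    cv2.imwrite(f'pics/{n}3.png',cv2.resize(im,None,fx=5 if n=='top' else 4,fy=5 if n=='top' else 4,interpolation=cv2.INTER_CUBIC))
c=cam('wrist','w3.png')
```

```text
delta [-0.0063  0.0905  0.0002] turn 0.0002 t 6.85 F [ 0.58 -0.09 -3.48] pos [ 0.5525 -0.0162  0.1903] [-179.95   -0.02   90.01] q [ 40.  12. -46.  98.   9.  73.  -8.]
top 337 -0.16613084 0.13194656 [ 0.5517 -0.0285  0.2174]
[0.5515 0.1064 0.2179] [0.5415 0.0803 0.2037] [0.5617 0.1319 0.2254]
[ 0.5518 -0.1329  0.217 ] [ 0.5421 -0.1661  0.2042] [ 0.5621 -0.1002  0.226 ]
scene 379 -0.16776615 0.13286392 [ 0.5569 -0.027   0.2136]
[0.5567 0.1066 0.2137] [0.5405 0.08   0.2006] [0.567  0.1329 0.222 ]
[ 0.5571 -0.1344  0.2134] [ 0.5401 -0.1678  0.2001] [ 0.5658 -0.1001  0.2213]
```

View pics/top3.png

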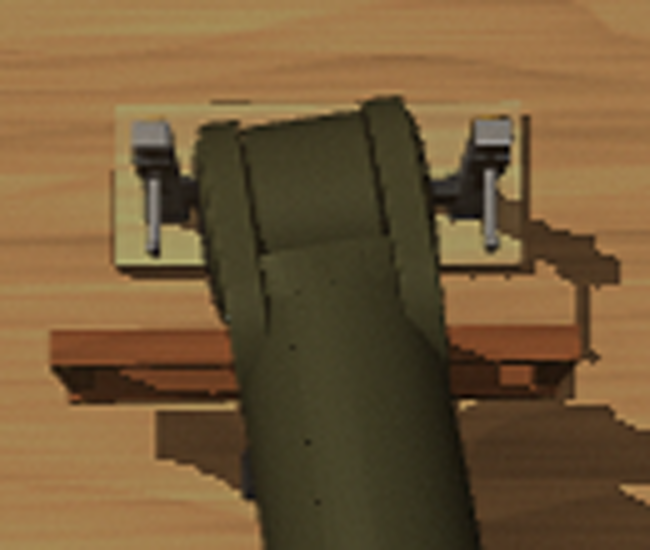

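View pics/w3.png

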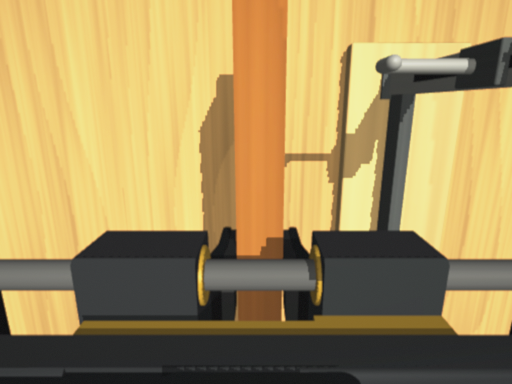

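View pics/scene3.png

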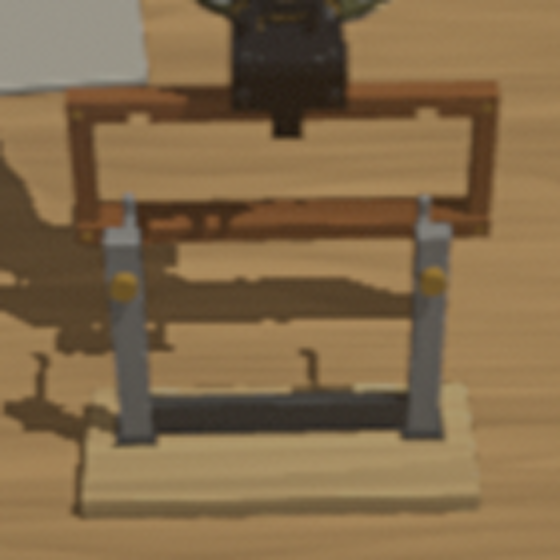

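Gripped frame is square and level, at mid y≈-0.017, and the left hook is visible in the wrist view at (395..470,65). I'll measure the hooks with the wrist camera to refine the seat.

Run:
```python
from h import *
np.set_printoptions(precision=4,suppress=True)
c=cam('wrist');P=cloud(c)
for v in (58,62,66,70,75): print(v,[np.round(P[v,u],4).tolist() for u in (385,395,410,430,450,465,475)])
m=np.zeros(P.shape[:2],bool);m[40:95,370:511]=1
m&=(P[...,2]>.14)
A=P[m];print(len(A),A.min(0),A.max(0))
m2=np.zeros(P.shape[:2],bool);m2[:225,225:295]=1;m2&=(P[...,2]>.205)&(P[...,2]<.23);B=P[m2].astype(np.float32);print('rail',B.mean(0),cv2.minAreaRect(B[:,:2]*1000))
cv2.imwrite('pics/w3z.png',cv2.resize(c['frame'][20:130,350:512],None,fx=4.5,fy=4.5,interpolation=cv2.INTER_CUBIC))
```

```text
58 [[0.6148, 0.0762, 0.1716], [0.6181, 0.0756, 0.1762], [0.6323, 0.0777, 0.1597], [0.6433, 0.0778, 0.159], [0.6536, 0.0777, 0.1599], [0.6618, 0.0777, 0.1595], [0.6666, 0.0776, 0.1605]]
62 [[0.6145, 0.0741, 0.1731], [0.6185, 0.0738, 0.1758], [0.6316, 0.0754, 0.162], [0.6425, 0.0755, 0.1614], [0.6532, 0.0755, 0.1611], [0.6608, 0.0754, 0.1619], [0.6662, 0.0755, 0.1617]]
66 [[0.615, 0.0724, 0.1721], [0.6186, 0.072, 0.1759], [0.6322, 0.0735, 0.161], [0.643, 0.0736, 0.1609], [0.6534, 0.0735, 0.1613], [0.6611, 0.0735, 0.1618], [0.6663, 0.0735, 0.162]]
70 [[0.6164, 0.0708, 0.1687], [0.625, 0.0717, 0.1596], [0.6323, 0.0715, 0.1613], [0.6428, 0.0715, 0.1618], [0.654, 0.0716, 0.1608], [0.6615, 0.0715, 0.1617], [0.6663, 0.0714, 0.1626]]
75 [[0.6679, 0.0801, 0.0229], [0.6727, 0.0792, 0.0345], [0.6726, 0.0766, 0.0666], [0.672, 0.0738, 0.1014], [0.672, 0.0717, 0.1278], [0.6665, 0.0696, 0.1538], [0.6666, 0.0689, 0.1628]]
3773 [0.6143 0.063  0.142 ] [0.6875 0.0851 0.1822]
rail [0.5519 0.0508 0.2181] ((551.8856811523438, 47.248619079589844), (85.7008285522461, 20.129722595214844), 89.99674224853516)
```

View pics/w3z.png

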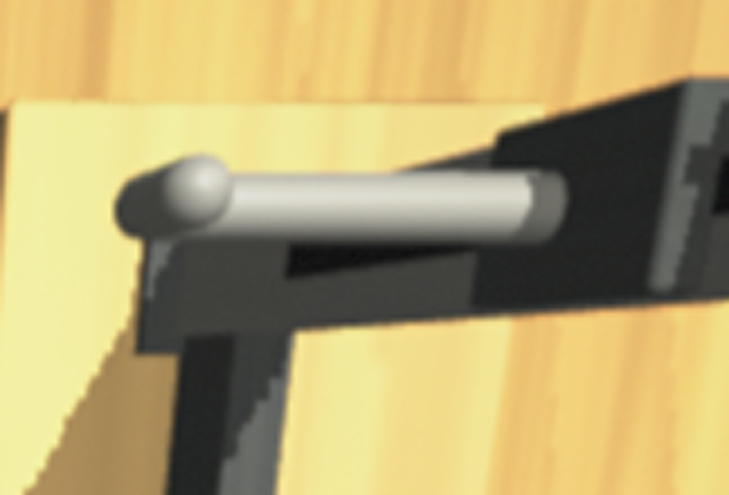

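>>> servo_tool(targets=[[5,-0.0065,0.012,0,0],[5,-0.0065,0.034,0,0],[5,-0.0065,0.058,0,0],[5,-0.0065,0.08,0,0],[5,-0.0065,0.092,0,0]])

```text
time_s: 7.68
tool_pos: [0.6464, -0.024, 0.19]
tool_rot: [-180.0, -0.0, 89.9]
force: [-0.3, 0.0, -3.1]
grip_width: 0.0194
```

>>> servo_tool(targets=[[5,0,0,0,0],[5,0,0,0,0]])

```text
time_s: 7.92
tool_pos: [0.6444, -0.0232, 0.1904]
tool_rot: [-180.0, 0.0, 90.0]
force: [-0.5, -1.4, -3.6]
grip_width: 0.0195
```

Run:
```python
from h import *
np.set_printoptions(precision=4,suppress=True)
delta(.6443,-.0227,.16,90)
c=cam('scene');im=c['frame'];P=cloud(c)
cv2.imwrite('pics/s4.png',cv2.resize(im[140:250,190:310],None,fx=6,fy=5.4,interpolation=cv2.INTER_CUBIC))
c=cam('wrist','w4.png');P=cloud(c)
t=cam('top','t4.png')
```

```text
delta [ 0.0005 -0.0001  0.0304] turn 0.0002 t 7.92 F [-0.49 -1.43 -3.64] pos [ 0.6444 -0.0232  0.1904] [-179.95    0.02   90.01] q [ 33.  24. -44.  85.  17.  77. -12.]
```

View pics/s4.png

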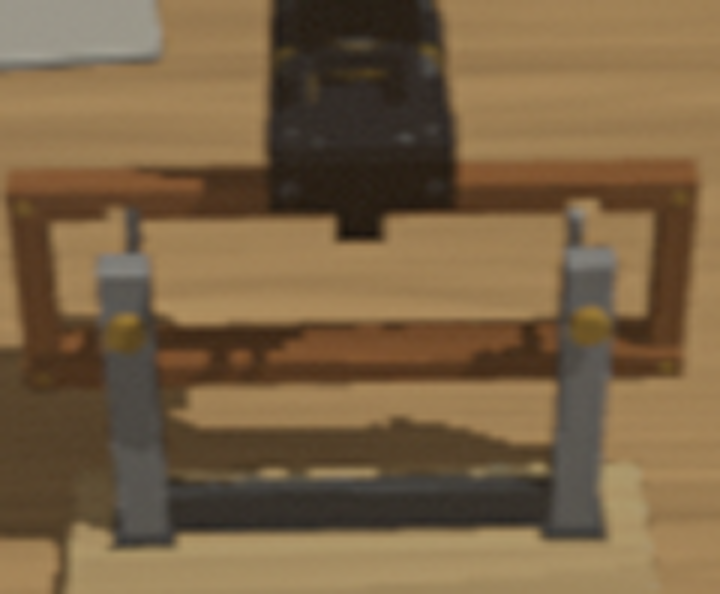

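View pics/w4.png

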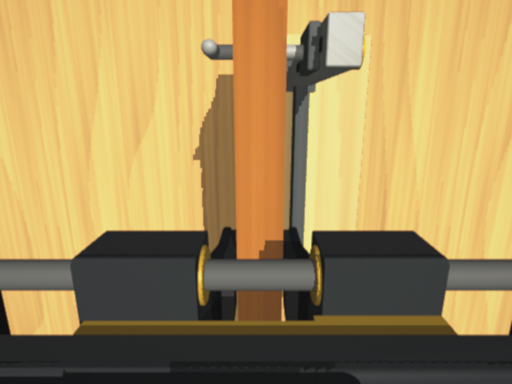

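Run:
```python
from h import *
c=cam('scene');im=c['frame']
T=np.linalg.inv(c['world_from_camera']);K=c['K']
def pr(p):
    q=K@(T@np.append(p,1))[:3];return q[:2]/q[2]
a=im[165:205,200:222];b=im[165:205,275:297]
cv2.imwrite('pics/z4.png',np.hstack([cv2.resize(x,None,fx=16,fy=14,interpolation=cv2.INTER_NEAREST) for x in (a,b)]))
for s in (-1,1):
    print(s,'tip if mid -.0237',pr([.6185,-.0237+s*.1,.175+(s<0)*.006]))
    for e in (-7,7): print('notch edge near face',pr([.654,-.0237+s*.1+e/1e3,.2]))
    print('post edges',[pr([.688,-.0237+s*.1+e,.19])[0] for e in(-.011,.011)])
# row colour profile at notch rows
g=im.astype(int)
for v in range(174,184): print(v,[tuple(g[v,u])[2] for u in range(203,220)],'|',[tuple(g[v,u])[2] for u in range(278,296)])
```

```text
-1 tip if mid -.0237 [211.89274178 178.43611575]
notch edge near face [208.1086017  180.79519435]
notch edge near face [213.50638707 180.69131533]
post edges [np.float64(206.08041459368036), np.float64(214.72157977799523)]
1 tip if mid -.0237 [286.00306965 178.79698584]
notch edge near face [284.93380512 179.31671266]
notch edge near face [290.28862615 179.21366048]
post edges [np.float64(284.3523975022236), np.float64(292.9235028330514)]
174 [np.int64(126), np.int64(126), np.int64(127), np.int64(127), np.int64(127), np.int64(126), np.int64(126), np.int64(128), np.int64(128), np.int64(127), np.int64(128), np.int64(127), np.int64(127), np.int64(127), np.int64(128), np.int64(128), np.int64(127)] | [np.int64(96), np.int64(98), np.int64(96), np.int64(94), np.int64(91), np.int64(94), np.int64(96), np.int64(96), np.int64(96), np.int64(99), np.int64(98), np.int64(96), np.int64(95), np.int64(97), np.int64(99), np.int64(99), np.int64(97), np.int64(97)]
175 [np.int64(112), np.int64(113), np.int64(113), np.int64(113), np.int64(111), np.int64(108), np.int64(107), np.int64(107), np.int64(108), np
[... 3825 characters left out ...]
64(114), np.int64(80), np.int64(96), np.int64(134), np.int64(155), np.int64(158), np.int64(156), np.int64(157), np.int64(157), np.int64(157), np.int64(156), np.int64(157)]
183 [np.int64(161), np.int64(161), np.int64(161), np.int64(162), np.int64(161), np.int64(162), np.int64(161), np.int64(143), np.int64(96), np.int64(76), np.int64(114), np.int64(149), np.int64(161), np.int64(162), np.int64(161), np.int64(161), np.int64(161)] | [np.int64(158), np.int64(157), np.int64(157), np.int64(158), np.int64(157), np.int64(148), np.int64(118), np.int64(79), np.int64(91), np.int64(132), np.int64(157), np.int64(160), np.int64(158), np.int64(157), np.int64(156), np.int64(158), np.int64(157), np.int64(157)]
```

View pics/z4.png

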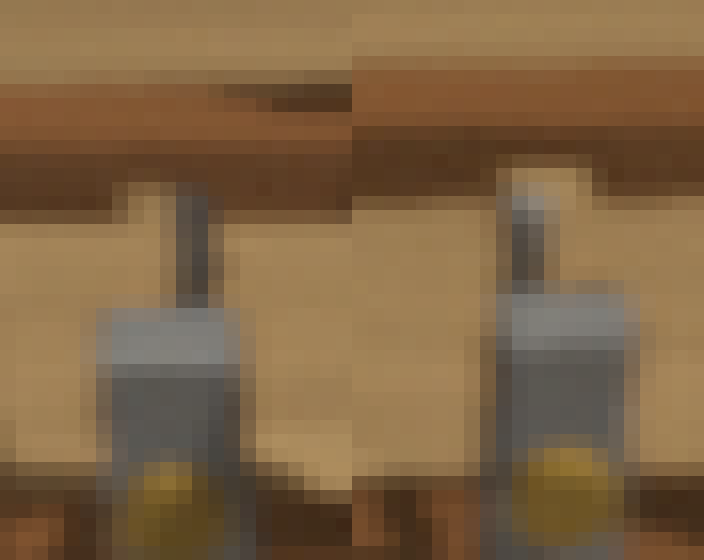

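Comparing notch edges with hook tips in the scene view (notch edges at columns 207.2 and 289.4, tips at 211.7 and 285.4), the frame is about 1 mm too far to -y. I'll correct that, lower to just above the hooks, and set the grip to 30 N so it can pivot.

>>> servo_tool(targets=[[5,0.0012,0,0.004,0],[5,0.0012,0,0.012,0],[5,0.0012,0,0.02,0],[5,0.0012,0,0.026,0],[5,0.0012,0,0.029,0]], grip_force=30)

```text
time_s: 8.75
tool_pos: [0.6447, -0.0221, 0.1608]
tool_rot: [-179.9, -0.0, 90.0]
force: [0.2, 0.4, -2.8]
grip_width: 0.0199
```

>>> servo_tool(targets=[[5,0,0,0,0],[5,0,0,0,0]])

```text
time_s: 9.0
tool_pos: [0.6452, -0.022, 0.1618]
tool_rot: [180.0, 0.0, 90.0]
force: [0.4, -0.1, -3.5]
grip_width: 0.02
```

Run:
```python
from h import *
delta(.6443,-.022,.15,90)
c=cam('scene');im=c['frame']
a=im[165:205,200:222];b=im[165:205,275:297]
cv2.imwrite('pics/z5.png',np.hstack([cv2.resize(x,None,fx=16,fy=14,interpolation=cv2.INTER_NEAREST) for x in (a,b)]))
```

```text
delta [-0.     -0.0009  0.0118] turn 0.0 t 9.0 F [ 0.39 -0.11 -3.51] pos [ 0.6452 -0.022   0.1618] [179.97   0.    90.  ] q [ 33.  26. -44.  87.  18.  74. -13.]
```

View pics/z5.png

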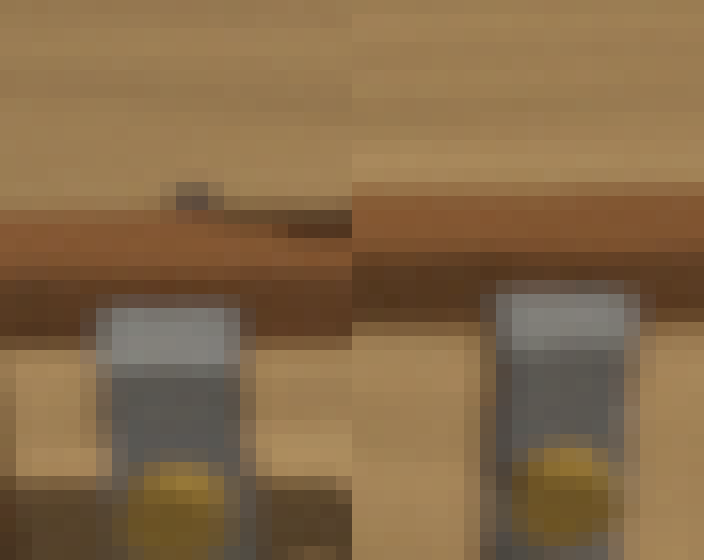

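The rail is now just above the bars, still free (Fz -3.5 N is the frame's weight). I'll go down in small steps, watching the force.

>>> servo_tool(targets=[[5,0,0,0.001,0],[5,0,0,0.002,0],[5,0,0,0.003,0],[5,0,0,0.004,0],[5,0,0,0.004,0]])

```text
time_s: 9.68
tool_pos: [0.6449, -0.0221, 0.1574]
tool_rot: [-180.0, 0.0, 90.0]
force: [0.1, 0.8, -2.7]
grip_width: 0.0199
```

>>> servo_tool(targets=[[5,0,0,0.001,0],[5,0,0,0.002,0],[5,0,0,0.002,0]])

```text
time_s: 10.05
tool_pos: [0.6449, -0.0221, 0.1554]
tool_rot: [-180.0, 0.0, 90.0]
force: [-0.4, -0.1, -3.1]
grip_width: 0.0196
```

>>> servo_tool(targets=[[5,0,0,0.001,0],[5,0,0,0.002,0],[5,0,0,0.002,0]])

```text
time_s: 10.42
tool_pos: [0.6449, -0.0221, 0.1534]
tool_rot: [-180.0, 0.0, 90.0]
force: [0.2, -0.3, -4.0]
grip_width: 0.0194
```

>>> servo_tool(targets=[[5,0,0,0.001,0],[5,0,0,0.0015,0],[5,0,0,0.0015,0]])

```text
time_s: 10.8
tool_pos: [0.6449, -0.022, 0.152]
tool_rot: [-180.0, 0.0, 90.0]
force: [-0.3, -1.0, -2.7]
grip_width: 0.0198
```

>>> servo_tool(targets=[[5,0,0,0.001,0],[5,0,0,0.001,0]])

```text
time_s: 11.05
tool_pos: [0.6449, -0.022, 0.1509]
tool_rot: [-180.0, 0.0, 90.0]
force: [0.5, -0.4, -3.8]
grip_width: 0.0195
```

>>> servo_tool(targets=[[5,0,0,0.001,0],[5,0,0,0.001,0]])

```text
time_s: 11.3
tool_pos: [0.6449, -0.022, 0.1499]
tool_rot: [-180.0, 0.0, 90.0]
force: [0.2, -0.1, -2.3]
grip_width: 0.0198
```

>>> servo_tool(targets=[[5,0,0,0.001,0],[5,0,0,0.001,0]])

```text
time_s: 11.55
tool_pos: [0.645, -0.0221, 0.149]
tool_rot: [180.0, 0.0, 90.0]
force: [1.2, -0.3, -3.0]
grip_width: 0.0198
```

>>> servo_tool(targets=[[5,0,0,0.001,0],[5,0,0,0.001,0]])

```text
time_s: 11.8
tool_pos: [0.6451, -0.022, 0.1482]
tool_rot: [180.0, 0.0, 90.0]
force: [-0.0, -0.4, -1.2]
grip_width: 0.0199
```

Run:
```python
from h import *
o=monitor.get_obs();print(o['force'],o['wrist_torque'],o['tool_pos'])
```

```text
[-0.0422042  -0.39906941 -1.19744753] [-0.15072182 -0.13305376  0.00921108] [ 0.64511066 -0.02202134  0.14823069]
```

>>> servo_tool(targets=[[5,0,0,0.001,0],[5,0,0,0.001,0]])

```text
time_s: 12.05
tool_pos: [0.6451, -0.022, 0.1473]
tool_rot: [180.0, 0.0, 90.0]
force: [0.0, -0.4, -1.8]
grip_width: 0.0198
```

Run:
```python
from h import *
o=monitor.get_obs();print(o['force'],o['wrist_torque'],o['tool_pos'])
```

```text
[ 0.02695274 -0.44513885 -1.7580069 ] [-0.24162374 -0.08397844 -0.00990599] [ 0.64512475 -0.02203824  0.14725415]
```

The x-torque growing to -0.24 N m means the right hook is carrying and the frame is starting to pivot. I'll continue.

>>> servo_tool(targets=[[5,0,0,0.001,0],[5,0,0,0.001,0]])

```text
time_s: 12.3
tool_pos: [0.6452, -0.022, 0.1464]
tool_rot: [180.0, 0.0, 90.0]
force: [-1.4, 0.4, 0.8]
grip_width: 0.0194
```

Run:
```python
from h import *
o=monitor.get_obs();print(o['force'],o['wrist_torque'],o['tool_pos'])
```

```text
[-1.4019703   0.40026796  0.787941  ] [-2.39219628e-01 -1.60250608e-02  1.44405757e-04] [ 0.6451719  -0.02202753  0.14643452]
```

>>> servo_tool(targets=[[5,0,0,0.001,0],[5,0,0,0.001,0]])

```text
time_s: 12.55
tool_pos: [0.6452, -0.0221, 0.1464]
tool_rot: [179.9, 0.0, 90.0]
force: [-2.4, -0.5, 5.8]
grip_width: 0.0195
```

Run:
```python
from h import *
o=monitor.get_obs();print(o['force'],o['wrist_torque'],o['tool_pos'])
```

```text
[-2.37144382 -0.52302208  5.79950128] [-0.31932012  0.44367286 -0.02896782] [ 0.64523459 -0.02208241  0.14636859]
```

>>> servo_tool(targets=[[5,0,0,0.0005,0],[5,0,0,0.0005,0]])

```text
time_s: 12.8
tool_pos: [0.6452, -0.0221, 0.1463]
tool_rot: [179.9, 0.0, 90.0]
force: [-2.9, 0.2, 8.6]
grip_width: 0.0199
```

Run:
```python
from h import *
np.set_printoptions(precision=4,suppress=True)
o=monitor.get_obs();print(o['force'],o['wrist_torque'],o['tool_pos'])
for n in ('top','scene'):
    c=cam(n);P=cloud(c);z=P[...,2];x=P[...,0];y=P[...,1]
    if n=='scene':
        im=c['frame'];cv2.imwrite('pics/s6.png',cv2.resize(im[140:250,190:310],None,fx=6,fy=5.4,interpolation=cv2.INTER_CUBIC))
    for a,b in ((-.17,-.135),(.085,.12)):
        m=(z>.165)&(z<.185)&(x>.63)&(x<.66)&(y>a)&(y<b);A=P[m];print(n,m.sum(),np.median(A,0),A[:,0].min(),A[:,0].max())
c=cam('wrist','w6.png')
```

```text
[-2.8976  0.1509  8.6199] [-0.3194  0.6359 -0.0425] [ 0.6452 -0.0221  0.1463]
top 90 [ 0.6449 -0.1525  0.1779] 0.6339797220825518 0.655598964613197
top 88 [0.6441 0.1016 0.1706] 0.6348190719075567 0.6559984719378997
scene 99 [ 0.6515 -0.1539  0.1767] 0.6358860995271393 0.6577241577219011
scene 72 [0.6468 0.1046 0.1701] 0.6341515273450593 0.6578342781273633
```

View pics/s6.png

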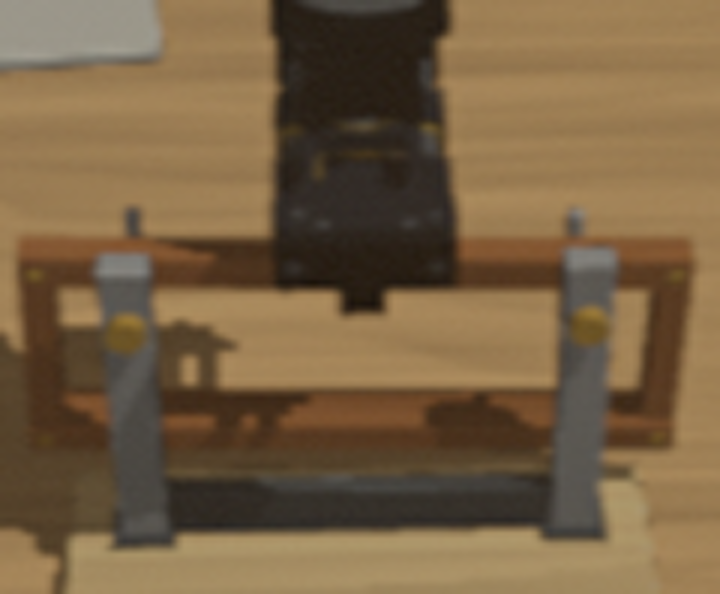

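View pics/w6.png

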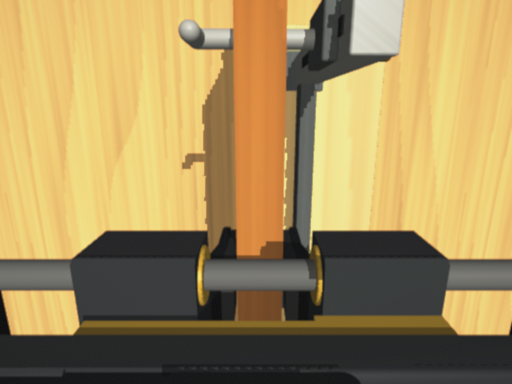

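Both hooks are bearing. As the press rose to 8.6 N the TCP stopped and the x-torque stayed constant, so the added load is shared. Rail-top heights of 0.177 (right) and 0.171 (left) match the two hooks. I'll ease slightly and let go.

>>> servo_tool(targets=[[5,0,0,-0.0005,0],[25,0,0,-0.0005,0],[35,0,0,-0.0005,0],[45,0,0,-0.0005,0],[55,0,0,-0.0005,0]])

```text
time_s: 13.58
tool_pos: [0.6449, -0.022, 0.1448]
tool_rot: [-180.0, -0.0, 90.0]
force: [-0.0, -1.0, -0.3]
grip_width: 0.0417
```

>>> servo_tool(targets=[[60,0,0,0,0],[60,0,0,0,0],[60,0,0,0,0],[60,0,0,0,0]])

```text
time_s: 14.08
tool_pos: [0.645, -0.022, 0.145]
tool_rot: [180.0, 0.0, 90.0]
force: [-0.3, 0.5, -0.5]
grip_width: 0.0522
```

Run:
```python
from h import *
o=monitor.get_obs();print(o['force'],o['wrist_torque'],o['tool_pos'],o['grip_width'])
c=cam('wrist','w7.png')
```

```text
[-0.33733816  0.54257094 -0.53625148] [ 0.03248673 -0.09754143  0.05621071] [ 0.6449882  -0.0220468   0.14503687] 0.05222912658484529
```

View pics/w7.png

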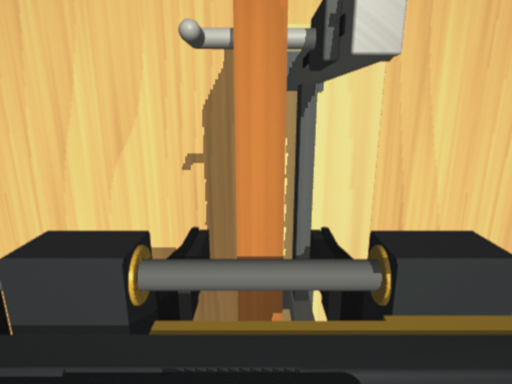

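The fingers stand clear on both sides (columns 205 and 312, rail 235–287), and the forces are at zero. Next I'll withdraw straight up.

>>> servo_tool(targets=[[60,0,0,-0.015,0],[60,0,0,-0.04,0],[60,0,0,-0.07,0],[60,0,0,-0.1,0],[60,0,0,-0.13,0]])

```text
time_s: 14.75
tool_pos: [0.6451, -0.0218, 0.2773]
tool_rot: [179.9, 0.0, 90.0]
force: [0.6, -0.5, 0.5]
grip_width: 0.0525
```

>>> servo_tool(targets=[[60,0,-0.05,-0.01,0],[60,0,-0.1,-0.01,0],[60,0,-0.15,-0.01,0],[60,0,-0.18,-0.01,0],[60,0,-0.18,-0.01,0]])

```text
time_s: 15.38
tool_pos: [0.464, -0.0221, 0.2865]
tool_rot: [179.9, 0.2, 89.9]
force: [0.8, -0.7, 0.7]
grip_width: 0.0523
```

Run:
```python
from h import *
np.set_printoptions(precision=4,suppress=True)
o=monitor.get_obs();print(o['time_s'],o['force'],o['tool_pos'])
for n in ('top','scene'):
    c=cam(n,n+'8.png');P=cloud(c);z=P[...,2];x=P[...,0];y=P[...,1]
    for a,b in ((-.17,-.135),(.085,.12)):
        m=(z>.165)&(z<.185)&(x>.625)&(x<.666)&(y>a)&(y<b);A=P[m];print(n,m.sum(),np.median(A,0),A[:,0].min(),A[:,0].max())
    for l in ['frame_mid','hammer','mallet','pot']:
        r=pinpoint(n,l)[:1]; print(l,[(np.round(q['at'],1),round(q['confidence'],2)) for q in r])
    if n=='scene': cv2.imwrite('pics/s8.png',cv2.resize(c['frame'][100:270,150:350],None,fx=3.9,fy=3.5,interpolation=cv2.INTER_CUBIC))
```

```text
15.375 [ 0.805  -0.7077  0.6977] [ 0.464  -0.0221  0.2865]
top 96 [ 0.6439 -0.1526  0.1776] 0.634910483329467 0.6553852669580654
top 86 [0.6437 0.1014 0.1716] 0.6342757025470211 0.655980461346342
frame_mid [(array([263.1, 149.2]), 0.88)]
hammer [(array([132.7, 215.9]), 0.56)]
mallet [(array([382.1, 161.7]), 0.77)]
pot [(array([371.7, 233. ]), 0.76)]
scene 104 [ 0.6508 -0.154   0.1763] 0.6358551995611272 0.6581956922637108
scene 68 [0.6462 0.1034 0.1706] 0.6333701464173879 0.6588175400291589
frame_mid [(array([247.5, 188.5]), 0.84)]
hammer [(array([381.3, 191.9]), 0.86)]
mallet [(array([115.1, 234.3]), 0.94)]
pot [(array([144.8, 186.1]), 0.66)]
```

View pics/s8.png

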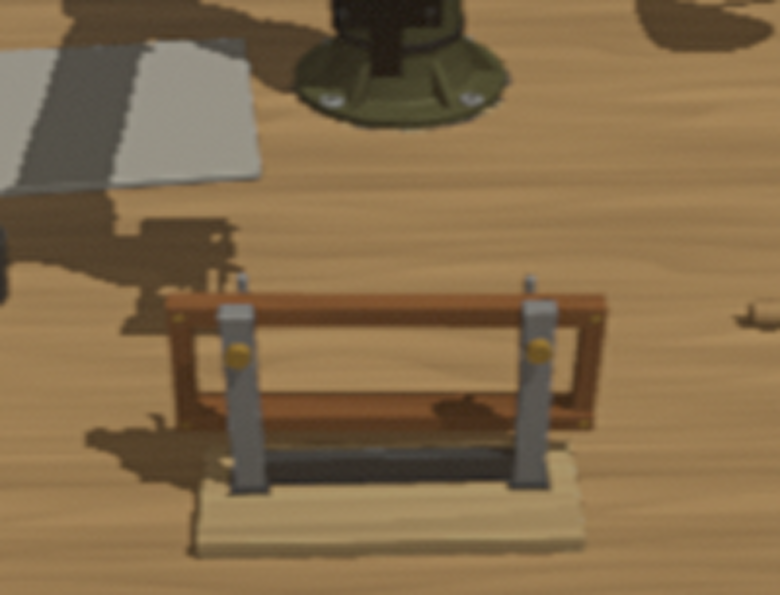

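View pics/top8.png

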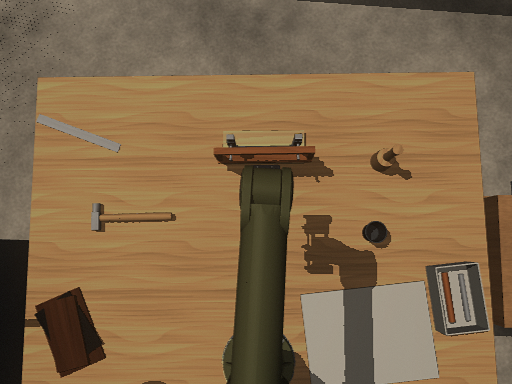

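The frame hangs behind the tips and in front of both posts (scene zoom, rail from (165,300) to (605,305)), and the bystanders haven't moved. I'll wait briefly to confirm it hangs still, then hand in.

>>> servo_tool(targets=[[60,0,0,0,0],[60,0,0,0,0],[60,0,0,0,0],[60,0,0,0,0],[60,0,0,0,0]])

```text
time_s: 16.5
tool_pos: [0.465, -0.0221, 0.285]
tool_rot: [180.0, 0.0, 90.0]
force: [0.4, -1.0, -0.7]
grip_width: 0.0522
```

Run:
```python
from h import *
np.set_printoptions(precision=4,suppress=True)
for n in ('top','scene'):
    c=cam(n);P=cloud(c);z=P[...,2];x=P[...,0];y=P[...,1]
    for a,b in ((-.17,-.135),(.085,.12)):
        m=(z>.165)&(z<.185)&(x>.625)&(x<.666)&(y>a)&(y<b);A=P[m];print(n,m.sum(),np.median(A,0))
print(monitor.get_obs()['time_s'],ticket.sign_off())
```

```text
top 90 [ 0.6431 -0.1526  0.1776]
top 85 [0.6436 0.1015 0.1714]
scene 99 [ 0.6507 -0.1537  0.1766]
scene 71 [0.6473 0.1043 0.1707]
the job is handed in; nothing more can be done
16.6 None
```

The frame is hanging on the stand by its top rail, with a hook seated in each notch, and I handed the job in at 16.6 s.

- **Lowering and pressing:** I gripped it at mid rail and eased it down at 30 N grip. The right hook touched first and the frame pivoted in the fingers. I pressed until both hooks bore, with 8.6 N at the wrist and about 12 N on the stand including the frame's weight. Then I opened the fingers and withdrew straight up.
- **Seating:** After release, the rail's top is at about 0.177 m on the right and 0.171 m on the left. That fits the hook heights I measured, about 0.167 and 0.162 m. From the top camera, the rail lies over the seat within about 1 mm.
- **Stillness:** Two looks about 1 s apart agree to 1 mm or so. The hammer, mallet and pot look unmoved and the arm stands clear.
- **Disagreements:** The cameras differed by 2–3 mm on the stand's sideways position, so I used the notch and hook-tip offset seen in the scene picture, checked against the top view. During the press a sideways force of about -3 N built up along x. It was gone once I let go.

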